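# Get a hemmed-in paint jar off the counter display for a customer

### The job

A customer wants the squat paint jar that is hemmed in by three tall goods on the wooden counter display: first clear all three (bottle, tin and marker case) into the grey side tray, standing upright, then with them still in the tray stand the jar in the middle of the round mat. After that put the bottle, the tin and the marker case back upright, each exactly on the spot of the display where it stood at the start. Keep everything upright, set things down without dropping them, and leave the calculator, pen cup and tape dispenser alone.

Things in the scene. Friction and masses are not known exactly. Their poses are not given: they have to be found in the camera images.
- bottle: Loose tall round white plastic bottle with black cap and paper label; 50 mm diameter, straight sides up to 100 mm, then a shoulder and neck; 130 mm high in all; about 0.22 kg. Origin: centre of its underside, z up.
- tin: Loose rectangular metal tin with a small dark round cap (24 mm diameter, off centre) on top; 40 mm (its x) by 58 mm (its y), straight sides up to 112 mm, 126 mm high with the cap; about 0.25 kg. Origin: centre of its underside, z up.
- case: Loose clear rectangular case filled with white and grey markers, grey band round it; 48 mm (its x) by 56 mm (its y) by 122 mm high, straight sides; about 0.20 kg. Origin: centre of its underside, z up.
- jar: Loose squat round paint jar, white with black lid; body 53 mm and lid 54 mm in diameter, 46 mm high; about 0.12 kg. The thing to fetch. Origin: centre of its underside, z up.
- stand: Fixed wooden display board, x -110..+90 mm, y +-105 mm, top 12 mm above the counter; back lip 28 mm high at x +80..+90. Flush dark discs (62 mm) mark spots: front (-66,0), left (0,66), right (0,-66), one tall thing on each in any order; jar's (10,0). Goods start within 4 deg of square, 3 mm of centre. Origin: on the counter, midway between left and right discs; z up.
- tray: Fixed grey open side tray, 310 mm (x) by 140 mm (y) outside, walls 20 mm high and 5 mm thick, floor 5 mm thick; empty at the start, on the left or the right of the display. The three tall things fit in a row along its x, 88 mm apart. Origin: centre of its underside, z up.
- mat: Fixed round dark mat on the counter, 120 mm diameter, 3 mm thick, with a dark disc of 60 mm marking its middle; on the other side of the display from the tray. Origin: centre of its underside, z up.
- calculator: Bystander: black desk calculator, 80 by 130 by 21 mm, beyond the display. Origin: centre of its underside.
- pencup: Bystander: dark round pen cup with pens, 76 mm diameter, 150 mm high with the pens, far right. Origin: centre of its underside.
- tape: Bystander: black tape dispenser, 55 by 120 mm, 72 mm high, far left. Origin: centre of its underside.

How it is judged (in metres and radians):
On the way, in this order (a step that is already met when the one before it is completed fails the run):
1. bottle, tin and marker case all stand upright and released on the tray's floor while the jar is still in its place (x of bottle in the frame of tray between -0.15 and 0.15 m and y of bottle in the frame of tray between -0.065 and 0.065 m and z of each of bottle, tin, case in the frame of tray below 0.012 m and angle between each of bottle, tin, case's own z axis and vertical below 0.1 rad and linear speed of each of bottle, tin, case below 0.05 m/s and contact force between the fingers and bottle below 0.05 N and x of tin in the frame of tray between -0.15 and 0.15 m and y of tin in the frame of tray between -0.065 and 0.065 m and contact force between the fingers and tin below 0.05 N and x of case in the frame of tray between -0.15 and 0.15 m and y of case in the frame of tray between -0.065 and 0.065 m and contact force between the fingers and case below 0.05 N and distance of jar from where it was at the start of the episode below 0.02 m), for 0.2 s.
2. the jar stands released in the middle of the mat while the three others are still in the tray (horizontal distance between jar and mat below 0.015 m and z of jar in the frame of mat below 0.009 m and angle between each of jar, bottle, tin, case's own z axis and vertical below 0.1 rad and linear speed of jar below 0.02 m/s and contact force between the fingers and jar below 0.05 N and x of bottle in the frame of tray between -0.15 and 0.15 m and y of bottle in the frame of tray between -0.065 and 0.065 m and z of each of bottle, tin, case in the frame of tray below 0.012 m and linear speed of each of bottle, tin, case below 0.05 m/s and contact force between the fingers and bottle below 0.05 N and x of tin in the frame of tray between -0.15 and 0.15 m and y of tin in the frame of tray between -0.065 and 0.065 m and contact force between the fingers and tin below 0.05 N and x of case in the frame of tray between -0.15 and 0.15 m and y of case in the frame of tray between -0.065 and 0.065 m and contact force between the fingers and case below 0.05 N), for 0.2 s.
At the end, for the whole second after the job is handed in: The jar stands upright on the mat, its centre within 15 mm of the mat's centre; bottle, tin and marker case each stand upright on the display within 15 mm of where they were at the start (any yaw); all are released and at rest (horizontal distance between jar and mat below 0.015 m and z of jar in the frame of mat below 0.009 m and angle between each of jar, bottle, tin, case's own z axis and vertical below 0.1 rad and linear speed of each of jar, bottle, tin, case below 0.02 m/s and contact force between the fingers and jar below 0.05 N and distance of each of bottle, tin, case from where it was at the start of the episode below 0.015 m and contact force between the fingers and bottle below 0.05 N and contact force between the fingers and tin below 0.05 N and contact force between the fingers and case below 0.05 N); the robot touches nothing.
It fails at once if a bystander (calculator, pen cup, tape dispenser) is moved by more than 20 mm (distance of any of calculator, pencup, tape from where it was at the start of the episode above 0.02 m).
It fails at once if one of the goods is tipped by more than about 35 degrees (angle between any of bottle, tin, case, jar's own z axis and vertical above 0.6 rad).
It fails at once if one of the goods is dropped (falls freely from more than about 20 mm: over 0.65 m/s while not touched by the fingers) ((linear speed of bottle above 0.65 m/s and contact force between the fingers and bottle below 0.05 N) or (linear speed of tin above 0.65 m/s and contact force between the fingers and tin below 0.05 N) or (linear speed of case above 0.65 m/s and contact force between the fingers and case below 0.05 N) or (linear speed of jar above 0.65 m/s and contact force between the fingers and jar below 0.05 N)).
It also fails if it takes over 147 s, if anything falls off the work surface, if the arm or the gripper's body presses on something with over 40 N, if the wrist force passes 120 N, or if a joint passes its speed limit or range.

### The arm

A 6-joint arm with a two-finger parallel gripper is mounted at the origin on the work surface. World frame = base frame: x ahead of the robot, y to its left, z up, the work surface at z = 0. Lengths are in m, angles in degrees, forces in N, time in s.
With the tool pointing down it reaches from about 0.375 to 0.9 m from the base axis. Payload 3.1 kg.
Tool frame: the origin (TCP) lies at the very end of the fingers, on their centre line; the grasp point (between the pads) lies 19 mm behind it; z points along the fingers, y is the line along which they close (so a half turn about z gives the same grasp; the last joint's range is limited). The gripper opens to 87 mm and grips with 3 to 60 N. Pads are 19 mm wide; open, the fingers measure 117 mm over their backs; the gripper's body (75 mm by 190 mm) begins 51 mm behind the grasp point.
Start: joints at [58.069, 30.224, 82.088, -0, 67.689, -10.227], TCP at [0.231, 0.581, 0.223] pointing down, gripper open.
Joint ranges: [-176.69, 176.69], [-43.24, 126.21], [12.49, 139.97], [-82, 262], [0, 151.66], [-163.58, 163.58]. Speed limits (degrees/s): [159.86, 159.86, 180, 180, 180, 180].

### API

Orientations are given as a 3x3 rotation matrix whose columns are the frame's x, y, z axes.
In Python, from rig import bot, imaging gives the robot as it stands.
- The arm moves only by the tool drive_tool, never from a script. Its argument "deltas" is text: rows parted by semicolons, each of 5 numbers parted by spaces: the finger opening in mm, from 0 to 87, then the shift along the world's x, y, z in mm, then the turn about the world's z in rad. In form: jaw dx dy dz twist; .... A call has 1 to 12 rows; each row is the pose to reach, as a shift and turn from the pose commanded when the call began; what a row does not reach only later rows make up. A row lasts 1/10 s, in which the tool goes at most 50 mm and 8.59 degrees, less where a joint would pass 70% of its speed; a pose out of reach is approached as far as the arm can. A call with a gripper value outside its range is refused whole. The fingers move at their own pace and stop on an object; the grip force is fixed at half the most. Time passes only in rows, so rows that repeat a pose let the fingers close. It gives the time, the measured TCP pose, the force, the opening and the grip force at its end, in the units of the state.
- bot.read_state(): the state, without advancing time (a new reading comes with each control period).
- imaging.capture(name): name is "scene" or "side" or "wrist"; returns the picture (480x640x3 uint8, red, green, blue); there is no depth.
- imaging.camera_model(name): a dict with "fx", "fy", "cx", "cy" (pixels), "dist" ([k1, k2, p1, p2, k3] as OpenCV has them; the pictures are not rectified), "T" (4x4, takes a point from camera to world coordinates). Camera axes: x right, y down, z forward; pixel columns grow to the right and rows downward; lengths in m; the calibration is good to about 2 mm. A picture is of the moment at which its call begins: read the wrist's pose just before it. camera_model takes no time and is no camera call; for the wrist camera it gives the pose at the moment of the call.
- bot.hand_in(): hands the job in; it is judged then, once.
The state is a dict: "time_s": time; "joint_positions": joint angles; "qvel": joint speeds; "tau": joint torques, N m; "position": TCP position; "tcp_rot": TCP orientation; "force": force on the tool from outside, world axes, zero at the start; "moment": the same for the moment, N m; "opening": opening from 0.0 (shut) to 1.0 (fully open); "grasp_force": force on a finger pad.
Only numpy, scipy, OpenCV 4.12 (cv2) and the standard library are available. Lean on these libraries where they do the work, as an engineer would, in place of code of your own. Each camera call takes 0.05 s, during which the arm holds its last target. There are 200 camera calls.

## Working session

There is one attempt and no reset: what is moved stays moved. The work goes in short steps, Python scripts to look and compute and a tool call to move; the robot and the scene stay as the last step left them, time stands still between calls to the robot, and variables do not carry over. Pictures are saved under pics/ and viewed, at most 14 in all, crops included, and the job is handed in when it is done.

Besides the shell and the picture viewer there is one more tool, called after "Emit:" as name(argument=value, ...) on one line, values as JSON. drive_tool: Moves the arm, as the interface text tells. Its arguments: {"type":"object","properties":{"deltas":{"type":"string"}},"required":["deltas"]}

```bash
ls; mkdir -p pics; python3 - <<'E'
from rig import bot, imaging
import cv2,numpy as np
s=bot.read_state();print(s["time_s"],s["position"],np.round(s["tcp_rot"],3).tolist())
for n in("scene","side","wrist"):
    cv2.imwrite(f"pics/{n}0.png",imaging.capture(n)[:,:,::-1]); m=imaging.camera_model(n)
    print(n,{k:np.round(v,3).tolist() for k,v in m.items()})
E
```

```text
pics
0.0 [0.23072511 0.58007608 0.22159102] [[-0.929, 0.37, -0.001], [0.37, 0.929, -0.002], [0.0, -0.002, -1.0]]
scene {'fx': 439.87, 'fy': 439.87, 'cx': 320.911, 'cy': 242.821, 'dist': [-0.049, 0.0, 0.0, 0.0, 0.0], 'T': [[-0.596, 0.45, -0.665, 1.272], [0.802, 0.352, -0.482, 0.456], [0.017, -0.821, -0.571, 0.607], [0.0, 0.0, 0.0, 1.0]]}
side {'fx': 571.594, 'fy': 571.594, 'cx': 324.251, 'cy': 248.689, 'dist': [-0.072, 0.0, 0.0, 0.0, 0.0], 'T': [[0.985, -0.133, 0.107, 0.494], [-0.17, -0.734, 0.657, -0.66], [-0.009, -0.666, -0.746, 0.803], [0.0, 0.0, 0.0, 1.0]]}
wrist {'fx': 363.046, 'fy': 363.046, 'cx': 315.53, 'cy': 244.6, 'dist': [-0.062, 0.0, 0.0, 0.0, 0.0], 'T': [[0.369, 0.892, 0.26, 0.159], [0.93, -0.353, -0.105, 0.609], [-0.002, 0.281, -0.96, 0.384], [0.0, 0.0, 0.0, 1.0]]}
```

View pics/scene0.png

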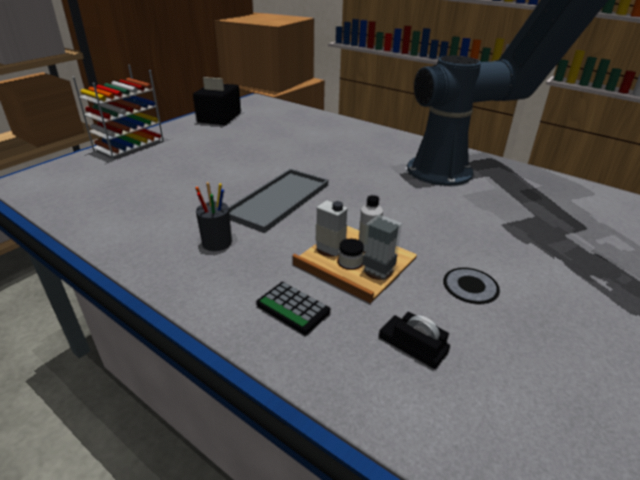

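View pics/side0.png

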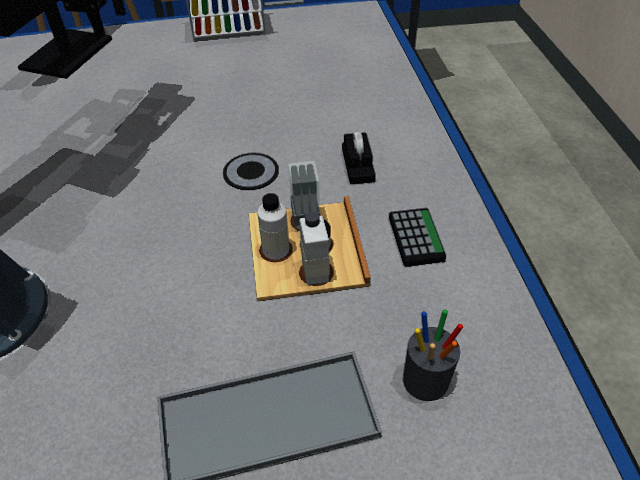

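The scene view shows the bottle in front, the tin on the robot's right and the case on its left, with the jar between them. The tray is on the right (side view centre about (268,417)) and the mat on the left (251,171). Next, rough positions.

```bash
cat > h.py <<'E'
from rig import bot, imaging
import cv2,numpy as np
def cast(m,px,z):
    """pixels -> points on the world plane at height z"""
    K=np.array([[m["fx"],0,m["cx"]],[0,m["fy"],m["cy"]],[0,0,1]])
    u=cv2.undistortPoints(np.array(px,float).reshape(-1,1,2),K,np.array(m["dist"])).reshape(-1,2)
    T=np.array(m["T"]); d=np.c_[u,np.ones(len(u))]@T[:3,:3].T; o=T[:3,3]
    return (o+d*((z-o[2])/d[:,2])[:,None])[:,:2]
def proj(m,P):
    T=np.linalg.inv(np.array(m["T"])); K=np.array([[m["fx"],0,m["cx"]],[0,m["fy"],m["cy"]],[0,0,1]])
    return cv2.projectPoints(np.array(P,float).reshape(-1,3),cv2.Rodrigues(T[:3,:3])[0],T[:3,3],K,np.array(m["dist"]))[0].reshape(-1,2)
E
python3 - <<'E'
from h import *
m=imaging.camera_model("side")
p=lambda n,q,z:print(n,np.round(cast(m,q,z),4).tolist())
p("tray rim",[(160,398),(354,355),(380,435),(170,478)],.02)
p("stand",[(250,211),(257,299),(369,280)],.012)
p("mat",[(251,171)],.003)
p("caps",[(271,200)],.13)
p("calc,pencup,tape",[(417,237),(430,385),(360,165)],.0)
E
```

```text
tray rim [[0.3113, -0.2234], [0.6139, -0.2003], [0.6236, -0.3365], [0.3259, -0.3483]]
stand [[0.4798, 0.1607], [0.4733, -0.0575], [0.6723, -0.0508]]
mat [[0.492, 0.292]]
caps [[0.5196, 0.0586]]
calc,pencup,tape [[0.7888, 0.0447], [0.7224, -0.2627], [0.7264, 0.2724]]
```

Emit:
drive_tool(deltas="87 0 0 100 0; 87 0 0 130 0; 87 330 -525 130 0.41; 87 330 -525 130 0.41; 87 330 -525 130 0.41; 87 330 -525 130 0.41; 87 330 -525 130 0.41; 87 330 -525 130 0.41; 87 330 -525 130 0.41; 87 330 -525 130 0.41; 87 330 -525 130 0.41; 87 330 -525 130 0.41")

```text
time_s: 1.35
position: [0.4953, 0.1593, 0.3465]
tcp_rot: [[-1.0, -0.031, -0.0], [-0.031, 1.0, 0.0], [0.0, 0.0, -1.0]]
force: [0.7, 0.9, 0.5]
opening: 1.001
grasp_force: 0.0
```

Emit:
drive_tool(deltas="87 60 -100 0 0; 87 60 -100 0 0; 87 60 -100 0 0; 87 60 -100 0 0; 87 60 -100 0 0; 87 60 -100 0 0")

```text
time_s: 1.95
position: [0.5537, 0.0628, 0.3464]
tcp_rot: [[-0.999, -0.033, -0.001], [-0.033, 0.999, 0.001], [0.001, 0.001, -1.0]]
force: [-0.3, 0.0, -0.0]
opening: 0.998
grasp_force: 0.0
```

```bash
python3 - <<'E'
from h import *
s=bot.read_state();print(s["time_s"],s["position"],np.round(s["tcp_rot"],3).tolist())
m=imaging.camera_model("wrist");np.save("m1.npy",m)
cv2.imwrite("pics/w1.png",imaging.capture("wrist")[:,:,::-1]);print(np.round(m["T"],3).tolist())
E
```

```text
1.95 [0.5536921  0.06281546 0.34643202] [[-0.999, -0.033, -0.001], [-0.033, 0.999, 0.001], [0.001, 0.001, -1.0]]
[[-0.034, 0.96, 0.28, 0.477], [0.999, 0.033, 0.01, 0.06], [0.001, 0.28, -0.96, 0.509], [0.0, 0.0, 0.0, 1.0]]
```

View pics/w1.png

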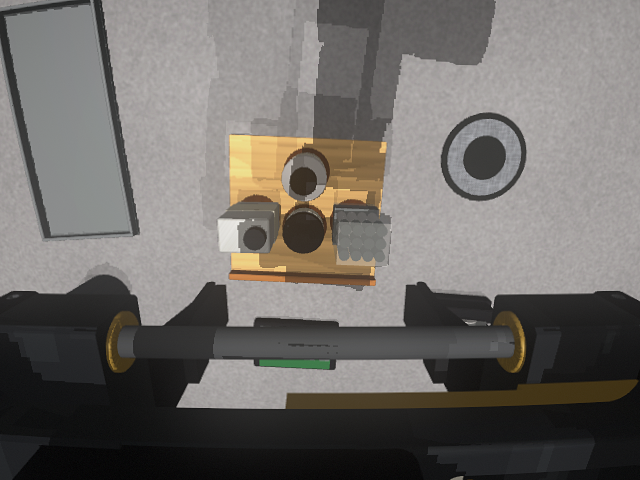

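The wrist view shows the display in the middle: jar lid at (303,230), bottle cap (303,182), tin on the left (245,235), case on the right (362,243). The mat is at (484,157) and the tray at left, with its near edge between (44,240) and (139,235). I'll enlarge the display.

```bash
python3 - <<'E'
from h import *
im=cv2.imread("pics/w1.png");c=im[125:295,205:405]
cv2.imwrite("pics/c1.png",cv2.resize(c,None,fx=3.5,fy=3.5,interpolation=cv2.INTER_CUBIC))
m=np.load("m1.npy",allow_pickle=True).item()
p=lambda n,q,z:print(n,np.round(cast(m,q,z),4).tolist())
g=cv2.cvtColor(im,cv2.COLOR_BGR2GRAY)
for n,(x0,y0,x1,y1),z in(("mat",(462,135,507,182),.003),("lid",(280,205,328,255),.058)):
    k=np.zeros_like(g);k[y0:y1,x0:x1]=255
    b=((g<75)&(k>0)).astype(np.uint8)
    c=max(cv2.findContours(b,0,1)[0],key=cv2.contourArea);e=cv2.minEnclosingCircle(c);print(n,cv2.contourArea(c),e);p(n,[e[0]],z)
p("bottle",[(303,182)],.142)
p("stand front",[(230,134),(386,139)],.012);p("lip",[(229,273),(377,282)],.028)
p("tray",[(0,5),(97,0),(44,240),(139,235)],.02)
E
```

```text
mat 1352.5 ((484.2124938964844, 157.43124389648438), 22.224939346313477)
mat [[0.491, 0.2937]]
lid 1633.5 ((303.5, 228.5), 24.42344856262207)
lid [[0.5872, 0.0489]]
bottle [[0.5186, 0.0493]]
stand front [[0.4733, -0.0526], [0.4728, 0.1536]]
lip [[0.6628, -0.0558], [0.6693, 0.1547]]
tray [[0.3161, -0.3458], [0.3152, -0.214], [0.6256, -0.3284], [0.6135, -0.1842]]
```

View pics/c1.png

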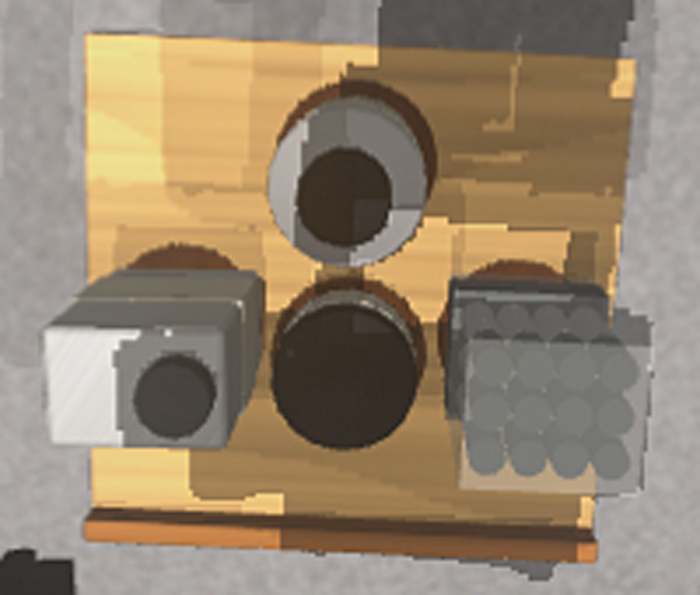

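The crop (3.5x, offset (205,125)) shows the tin top's corners at (45,328),(242,325),(227,447),(50,445), the case top's at (465,338),(655,345),(638,493),(462,487), and the lid's centre at (345,376).

```bash
python3 - <<'E'
from h import *
m=np.load("m1.npy",allow_pickle=True).item()
def p(n,q,z):
    r=cast(m,np.array(q)/3.5+[205,125],z);print(n,np.round(r,4).tolist(),np.round(r.mean(0),4))
p("tin",[(45,328),(242,325),(227,447),(50,445)],.124)
p("case",[(465,338),(655,345),(638,493),(462,487)],.134)
p("lid",[(345,376)],.058)
p("bottle",[(344,197)],.142)
p("stand",[(87,35),(635,60)],.012);p("lip",[(86,512),(596,530)],.04);p("lip28",[(86,512),(596,530)],.028)
ms=imaging.camera_model("side")
for z in(.02,):print(np.round(cast(ms,[(160,398),(354,355),(380,435),(170,478)],z).mean(0),4))
E
```

```text
tin [[0.5632, -0.0428], [0.5602, 0.0185], [0.5999, 0.0138], [0.6012, -0.0427]] [ 0.5811 -0.0133]
case [[0.5598, 0.0868], [0.5599, 0.1445], [0.6075, 0.1436], [0.6073, 0.0883]] [0.5836 0.1158]
lid [[0.5923, 0.0491]] [0.5923 0.0491]
bottle [[0.5179, 0.0495]] [0.5179 0.0495]
stand [[0.4746, -0.0528], [0.4768, 0.1545]] [0.4757 0.0509]
lip [[0.6556, -0.052], [0.6563, 0.1493]] [0.656  0.0486]
lip28 [[0.6602, -0.0549], [0.6609, 0.1516]] [0.6605 0.0483]
[ 0.4687 -0.2772]
```

Poses found: bottle (0.518, 0.050), tin (0.581, -0.013), case (0.584, 0.116), jar (0.592, 0.049), mat (0.491, 0.294), tray about (0.469, -0.272) with yaw about 4.5°. Bottle first.

Emit:
drive_tool(deltas="87 -36 -13 0 -0.033; 87 -36 -13 -50 -0.033; 87 -36 -13 -100 -0.033; 87 -36 -13 -150 -0.033; 87 -36 -13 -190 -0.033; 87 -36 -13 -225 -0.033; 87 -36 -13 -250 -0.033; 87 -36 -13 -265 -0.033; 87 -36 -13 -265 -0.033; 87 -36 -13 -265 -0.033")

```text
time_s: 3.0
position: [0.5188, 0.0492, 0.082]
tcp_rot: [[-1.0, 0.0, 0.0], [0.0, 1.0, 0.0], [-0.0, 0.0, -1.0]]
force: [0.4, -0.0, 0.4]
opening: 1.0
grasp_force: 0.0
```

Emit:
drive_tool(deltas="30 0 0 0 0; 30 0 0 0 0; 30 0 0 0 0; 30 0 0 0 0; 30 0 0 0 0; 30 0 0 0 0; 30 0 0 0 0; 30 0 0 0 0")

```text
time_s: 3.8
position: [0.5189, 0.0483, 0.0817]
tcp_rot: [[-1.0, 0.002, 0.0], [0.002, 1.0, 0.0], [-0.0, 0.0, -1.0]]
force: [0.4, 0.9, 1.9]
opening: 0.566
grasp_force: 30.0
```

Emit:
drive_tool(deltas="30 0 0 20 0; 30 0 0 50 0; 30 0 0 80 0; 30 -12 -28 80 0; 30 -28 -66 80 0; 30 -46 -109 80 0; 30 -64 -152 80 0; 30 -82 -195 80 0; 30 -100 -238 80 0; 30 -118 -280 80 0; 30 -130 -310 80 0; 30 -138 -328 80 0")

```text
time_s: 5.0
position: [0.3795, -0.2824, 0.1611]
tcp_rot: [[-1.0, 0.005, -0.001], [0.005, 1.0, -0.0], [0.001, -0.0, -1.0]]
force: [-0.1, -0.7, -2.6]
opening: 0.564
grasp_force: 30.0
```

Emit:
drive_tool(deltas="30 0 0 0 0; 30 0 0 -30 0; 30 0 0 -55 0; 30 0 0 -75 0; 30 0 0 -82 0; 30 0 0 -86 0; 30 0 0 -86 0; 30 0 0 -86 0")

```text
time_s: 5.8
position: [0.3814, -0.2801, 0.0762]
tcp_rot: [[-1.0, 0.001, 0.001], [0.001, 1.0, -0.001], [-0.001, -0.001, -1.0]]
force: [-0.4, 0.1, -1.6]
opening: 0.571
grasp_force: 30.0
```

Emit:
drive_tool(deltas="30 0 0 -1.5 0; 30 0 0 -1.5 0; 87 0 0 -1.5 0; 87 0 0 -1.5 0; 87 0 0 -1.5 0; 87 0 0 -1.5 0; 87 0 0 40 0; 87 0 0 90 0; 87 0 0 100 0")

```text
time_s: 6.7
position: [0.3829, -0.2821, 0.1797]
tcp_rot: [[-1.0, 0.002, 0.006], [0.001, 1.0, -0.007], [-0.006, -0.007, -1.0]]
force: [1.0, -0.8, -0.1]
opening: 0.99
grasp_force: 0.0
```

Emit:
drive_tool(deltas="87 200 265 0 0; 87 200 265 0 0; 87 200 265 0 0; 87 200 265 0 0; 87 200 265 0 0; 87 200 265 0 0; 87 200 265 0 0; 87 200 265 0 0; 87 200 265 0 0; 87 200 265 0 0")

```text
time_s: 7.7
position: [0.5796, -0.0155, 0.1749]
tcp_rot: [[-1.0, 0.003, -0.002], [0.003, 1.0, -0.0], [0.002, -0.0, -1.0]]
force: [-0.1, -0.2, -0.9]
opening: 0.998
grasp_force: 0.0
```

Emit:
drive_tool(deltas="87 0 0 -30 0; 87 0 0 -60 0; 87 0 0 -85 0; 87 0 0 -94 0; 87 0 0 -94 0; 30 0 0 -94 0; 30 0 0 -94 0; 30 0 0 -94 0; 30 0 0 -94 0; 30 0 0 -94 0; 30 0 0 -94 0; 30 0 0 -94 0")

```text
time_s: 8.9
position: [0.5813, -0.0149, 0.0822]
tcp_rot: [[-1.0, 0.002, 0.001], [0.002, 1.0, -0.0], [-0.001, -0.0, -1.0]]
force: [-0.7, -1.4, 5.1]
opening: 0.666
grasp_force: 29.9
```

Emit:
drive_tool(deltas="30 0 0 20 0; 30 0 0 50 0; 30 0 0 80 0; 30 -2 -20 80 0; 30 -5 -55 80 0; 30 -9 -95 80 0; 30 -13 -135 80 0; 30 -17 -175 80 0; 30 -20 -212 80 0; 30 -23 -240 80 0; 30 -24 -251 80 0; 30 -24 -251 80 0")

```text
time_s: 10.1
position: [0.5563, -0.2668, 0.1607]
tcp_rot: [[-1.0, 0.004, -0.001], [0.004, 1.0, 0.001], [0.001, 0.001, -1.0]]
force: [0.4, -0.2, -1.9]
opening: 0.664
grasp_force: 29.9
```

Emit:
drive_tool(deltas="30 0 0 -30 0; 30 0 0 -55 0; 30 0 0 -75 0; 30 0 0 -83 0; 30 0 0 -87 0; 30 0 0 -87.5 0; 30 0 0 -87.5 0; 87 0 0 -87.5 0; 87 0 0 -87.5 0; 87 0 0 -87.5 0; 87 0 0 -87.5 0")

```text
time_s: 11.2
position: [0.557, -0.2661, 0.0741]
tcp_rot: [[-1.0, 0.002, 0.0], [0.002, 1.0, -0.0], [-0.0, -0.0, -1.0]]
force: [0.7, 0.1, 0.1]
opening: 0.939
grasp_force: 0.0
```

Emit:
drive_tool(deltas="87 0 0 40 0; 87 0 0 80 0; 87 0 0 87.5 0; 87 27 382 87.5 0; 87 27 382 87.5 0; 87 27 382 87.5 0; 87 27 382 87.5 0; 87 27 382 87.5 0; 87 27 382 87.5 0; 87 27 382 87.5 0; 87 27 382 87.5 0; 87 27 382 87.5 0")

```text
time_s: 12.4
position: [0.5832, 0.1206, 0.161]
tcp_rot: [[-1.0, -0.004, -0.0], [-0.004, 1.0, 0.001], [0.0, 0.001, -1.0]]
force: [-0.0, -0.5, -0.0]
opening: 1.001
grasp_force: 0.0
```

Emit:
drive_tool(deltas="87 0 0 0 0; 87 0 0 -40 0; 87 0 0 -70 0; 87 0 0 -80 0; 87 0 0 -80 0; 30 0 0 -80 0; 30 0 0 -80 0; 30 0 0 -80 0; 30 0 0 -80 0; 30 0 0 -80 0; 30 0 0 -80 0; 30 0 0 -80 0")

```text
time_s: 13.6
position: [0.5841, 0.1162, 0.0822]
tcp_rot: [[-1.0, 0.002, 0.001], [0.002, 1.0, -0.0], [-0.001, -0.0, -1.0]]
force: [-1.5, -0.4, 6.1]
opening: 0.64
grasp_force: 29.9
```

Emit:
drive_tool(deltas="30 0 0 20 0; 30 0 0 50 0; 30 0 0 80 0; 30 -6 -20 80 0; 30 -16 -55 80 0; 30 -29 -97 80 0; 30 -42 -140 80 0; 30 -55 -185 80 0; 30 -68 -230 80 0; 30 -81 -275 80 0; 30 -95 -320 80 0; 30 -106 -358 80 0")

```text
time_s: 14.8
position: [0.4766, -0.2437, 0.161]
tcp_rot: [[-1.0, 0.003, -0.001], [0.003, 1.0, 0.0], [0.001, 0.0, -1.0]]
force: [1.2, 0.3, -1.2]
opening: 0.643
grasp_force: 29.9
```

Emit:
drive_tool(deltas="30 -7 -22 0 0; 30 -9 -30 0 0; 30 -9 -30 -30 0; 30 -9 -30 -55 0; 30 -9 -30 -75 0; 30 -9 -30 -83 0; 30 -9 -30 -87.5 0; 30 -9 -30 -87.5 0; 87 -9 -30 -87.5 0; 87 -9 -30 -87.5 0; 87 -9 -30 -87.5 0; 87 -9 -30 -87.5 0")

```text
time_s: 16.0
position: [0.469, -0.2719, 0.0742]
tcp_rot: [[-1.0, 0.002, 0.0], [0.002, 1.0, -0.0], [-0.0, -0.0, -1.0]]
force: [0.0, -0.5, -0.2]
opening: 0.919
grasp_force: 0.0
```

Emit:
drive_tool(deltas="87 0 0 40 0; 87 0 0 90 0; 87 0 0 107 0; 87 0 100 107 0; 87 60 250 107 0; 87 60 250 107 0; 87 60 250 107 0; 87 60 250 107 0; 87 60 250 107 0; 87 60 250 107 0")

```text
time_s: 17.0
position: [0.5289, -0.0202, 0.181]
tcp_rot: [[-1.0, -0.002, -0.0], [-0.002, 1.0, -0.0], [0.0, -0.0, -1.0]]
force: [-0.2, -0.3, -0.3]
opening: 1.0
grasp_force: 0.0
```

```bash
python3 - <<'E'
from h import *
cv2.imwrite("pics/s2.png",imaging.capture("side")[:,:,::-1])
E
```

```text
(no output)
```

View pics/s2.png

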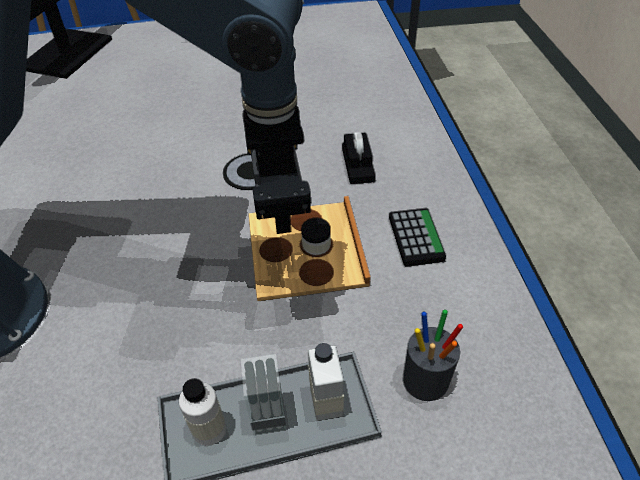

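The picture shows bottle (203,412), case (263,395) and tin (327,382) upright in the tray, and the jar still in its place at (316,237). Now the jar.

Emit:
drive_tool(deltas="87 63 70 0 0; 87 63 70 0 0; 87 63 70 0 0; 87 63 70 -50 0; 87 63 70 -100 0; 87 63 70 -140 0; 87 63 70 -155 0; 87 63 70 -161 0; 87 63 70 -161 0")

```text
time_s: 17.95
position: [0.5923, 0.047, 0.0204]
tcp_rot: [[-1.0, 0.003, 0.0], [0.003, 1.0, -0.0], [-0.0, -0.0, -1.0]]
force: [-1.3, 0.2, 0.5]
opening: 0.999
grasp_force: 0.0
```

Emit:
drive_tool(deltas="35 0 0 0 0; 35 0 0 0 0; 35 0 0 0 0; 35 0 0 0 0; 35 0 0 0 0; 35 0 0 0 0; 35 0 0 0 0; 35 0 0 20 0; 35 0 0 60 0; 35 0 0 60 0")

```text
time_s: 18.95
position: [0.5951, 0.048, 0.0839]
tcp_rot: [[-1.0, 0.002, 0.009], [0.002, 1.0, -0.001], [-0.009, -0.001, -1.0]]
force: [1.5, -0.3, -1.0]
opening: 0.602
grasp_force: 30.0
```

Emit:
drive_tool(deltas="35 -8 20 0 0; 35 -23 55 0 0; 35 -39 95 0 0; 35 -56 135 0 0; 35 -72 175 0 0; 35 -87 210 0 0; 35 -97 235 0 0; 35 -101 245 0 0; 35 -101 245 0 0; 35 -101 245 -30 0; 35 -101 245 -50 0; 35 -101 245 -62 0")

```text
time_s: 20.15
position: [0.4908, 0.2913, 0.0163]
tcp_rot: [[-1.0, 0.003, -0.002], [0.003, 1.0, -0.001], [0.002, -0.001, -1.0]]
force: [0.8, 0.6, -1.5]
opening: 0.607
grasp_force: 30.0
```

Emit:
drive_tool(deltas="35 0 0 -5 0; 35 0 0 -7 0; 35 0 0 -7.5 0; 35 0 0 -7.5 0; 87 0 0 -7.5 0; 87 0 0 -7.5 0; 87 0 0 -7.5 0; 87 0 0 -7.5 0; 87 0 0 -7.5 0")

```text
time_s: 21.05
position: [0.4909, 0.2934, 0.0105]
tcp_rot: [[-1.0, 0.002, 0.0], [0.002, 1.0, 0.0], [-0.0, 0.0, -1.0]]
force: [0.8, -0.0, 0.0]
opening: 0.953
grasp_force: 0.0
```

Emit:
drive_tool(deltas="87 0 0 30 0; 87 0 0 80 0; 87 0 0 130 0; 87 0 0 180 0; 87 -30 -200 180 0; 87 -30 -200 180 0; 87 -30 -200 180 0; 87 -30 -200 180 0; 87 -30 -200 180 0; 87 -30 -200 180 0")

```text
time_s: 22.05
position: [0.4609, 0.0921, 0.1906]
tcp_rot: [[-1.0, 0.005, 0.0], [0.005, 1.0, 0.0], [-0.0, 0.0, -1.0]]
force: [0.1, 0.4, -0.3]
opening: 0.999
grasp_force: 0.0
```

```bash
python3 - <<'E'
from h import *
s=bot.read_state();print(s["position"])
m=imaging.camera_model("wrist");np.save("m2.npy",m)
cv2.imwrite("pics/w3.png",imaging.capture("wrist")[:,:,::-1])
E
```

```text
[0.4608595  0.09214607 0.1906466 ]
```

View pics/w3.png

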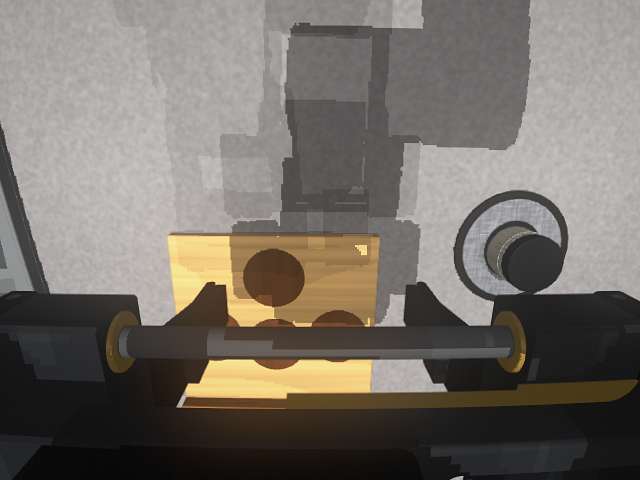

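The picture shows the lid at (532,262), over the mat, whose ring spans about x 455–568 and y 190–300. Compare them in metres.

```bash
python3 - <<'E'
from h import *
m=np.load("m2.npy",allow_pickle=True).item()
print(cast(m,[(532,262)],.049),cast(m,[(511.5,245)],.003),cast(m,[(273,278)],.012))
E
```

```text
[[0.48988901 0.28816978]] [[0.48738036 0.29271226]] [[0.51832648 0.04924105]]
```

Emit:
drive_tool(deltas="87 8 -365 0 0; 87 8 -365 0 0; 87 8 -365 0 0; 87 8 -365 0 0; 87 8 -365 0 0; 87 8 -365 0 0; 87 8 -365 0 0; 87 8 -365 0 0; 87 8 -365 0 0; 87 8 -365 0 0; 87 8 -365 0 0; 87 8 -365 0 0")

```text
time_s: 23.3
position: [0.4689, -0.2695, 0.1905]
tcp_rot: [[-1.0, -0.001, -0.001], [-0.001, 1.0, 0.001], [0.001, 0.001, -1.0]]
force: [0.9, 0.2, -0.5]
opening: 1.001
grasp_force: 0.0
```

Emit:
drive_tool(deltas="87 0 0 -40 0; 87 0 0 -80 0; 87 0 0 -105 0; 87 0 0 -116 0; 87 0 0 -116 0; 30 0 0 -116 0; 30 0 0 -116 0; 30 0 0 -116 0; 30 0 0 -116 0; 30 0 0 -116 0; 30 0 0 -116 0; 30 0 0 -116 0")

```text
time_s: 24.5
position: [0.4691, -0.272, 0.0751]
tcp_rot: [[-1.0, 0.002, 0.001], [0.002, 1.0, -0.001], [-0.001, -0.001, -1.0]]
force: [-0.4, 1.2, 4.6]
opening: 0.644
grasp_force: 29.9
```

Emit:
drive_tool(deltas="30 0 0 20 0; 30 0 0 50 0; 30 0 0 87 0; 30 6 20 87 0; 30 16 55 87 0; 30 29 97 87 0; 30 42 140 87 0; 30 55 185 87 0; 30 68 230 87 0; 30 81 275 87 0; 30 95 320 87 0; 30 106 358 87 0")

```text
time_s: 25.7
position: [0.5747, 0.0886, 0.1608]
tcp_rot: [[-1.0, 0.001, -0.001], [0.001, 1.0, 0.0], [0.001, 0.0, -1.0]]
force: [2.1, -0.8, -2.2]
opening: 0.641
grasp_force: 29.9
```

Emit:
drive_tool(deltas="30 7 22 0 0; 30 9 30 0 0; 30 9 30 -30 0; 30 9 30 -55 0; 30 9 30 -70 0; 30 9 30 -78 0; 30 9 30 -81 0; 30 9 30 -81 0; 87 9 30 -81 0; 87 9 30 -81 0; 87 9 30 -81 0; 87 9 30 -81 0")

```text
time_s: 26.9
position: [0.5841, 0.116, 0.0806]
tcp_rot: [[-1.0, 0.002, 0.0], [0.002, 1.0, -0.0], [-0.0, -0.0, -1.0]]
force: [0.4, 0.1, -0.4]
opening: 0.922
grasp_force: 0.0
```

Emit:
drive_tool(deltas="87 0 0 40 0; 87 0 0 80 0; 87 0 0 90 0; 87 -27 -382 90 0; 87 -27 -382 90 0; 87 -27 -382 90 0; 87 -27 -382 90 0; 87 -27 -382 90 0; 87 -27 -382 90 0; 87 -27 -382 90 0; 87 -27 -382 90 0; 87 -27 -382 90 0")

```text
time_s: 28.1
position: [0.5565, -0.2712, 0.1699]
tcp_rot: [[-1.0, 0.007, 0.001], [0.007, 1.0, -0.002], [-0.001, -0.002, -1.0]]
force: [0.1, 0.5, 0.3]
opening: 0.999
grasp_force: 0.0
```

Emit:
drive_tool(deltas="87 0 0 0 0; 87 0 0 -40 0; 87 0 0 -80 0; 87 0 0 -96 0; 87 0 0 -96 0; 30 0 0 -96 0; 30 0 0 -96 0; 30 0 0 -96 0; 30 0 0 -96 0; 30 0 0 -96 0; 30 0 0 -96 0; 30 0 0 -96 0")

```text
time_s: 29.3
position: [0.5573, -0.266, 0.0755]
tcp_rot: [[-1.0, 0.002, 0.001], [0.002, 1.0, -0.001], [-0.001, -0.001, -1.0]]
force: [-0.8, 1.5, 4.8]
opening: 0.672
grasp_force: 29.9
```

Emit:
drive_tool(deltas="30 0 0 20 0; 30 0 0 50 0; 30 0 0 87 0; 30 2 20 87 0; 30 5 55 87 0; 30 9 95 87 0; 30 13 135 87 0; 30 17 175 87 0; 30 20 212 87 0; 30 23 240 87 0; 30 24 251 87 0; 30 24 251 87 0")

```text
time_s: 30.5
position: [0.5798, -0.013, 0.1604]
tcp_rot: [[-1.0, -0.001, -0.002], [-0.001, 1.0, 0.0], [0.002, 0.0, -1.0]]
force: [0.6, -1.0, -1.0]
opening: 0.663
grasp_force: 29.9
```

Emit:
drive_tool(deltas="30 0 0 -30 0; 30 0 0 -55 0; 30 0 0 -70 0; 30 0 0 -78 0; 30 0 0 -80.5 0; 30 0 0 -80.5 0; 30 0 0 -80.5 0; 87 0 0 -80.5 0; 87 0 0 -80.5 0; 87 0 0 -80.5 0; 87 0 0 -80.5 0")

```text
time_s: 31.6
position: [0.5811, -0.0149, 0.0809]
tcp_rot: [[-1.0, 0.002, 0.0], [0.002, 1.0, -0.0], [-0.0, -0.0, -1.0]]
force: [-0.8, -0.6, 0.0]
opening: 0.938
grasp_force: 0.0
```

Emit:
drive_tool(deltas="87 0 0 40 0; 87 0 0 80 0; 87 0 0 95 0; 87 -200 -265 95 0; 87 -200 -265 95 0; 87 -200 -265 95 0; 87 -200 -265 95 0; 87 -200 -265 95 0; 87 -200 -265 95 0; 87 -200 -265 95 0; 87 -200 -265 95 0; 87 -200 -265 95 0")

```text
time_s: 32.8
position: [0.3806, -0.2802, 0.176]
tcp_rot: [[-1.0, 0.004, 0.0], [0.004, 1.0, 0.0], [-0.0, 0.0, -1.0]]
force: [-0.5, 0.7, 0.2]
opening: 1.002
grasp_force: 0.0
```

Emit:
drive_tool(deltas="87 0 0 0 0; 87 0 0 -40 0; 87 0 0 -80 0; 87 0 0 -101 0; 87 0 0 -101 0; 30 0 0 -101 0; 30 0 0 -101 0; 30 0 0 -101 0; 30 0 0 -101 0; 30 0 0 -101 0; 30 0 0 -101 0; 30 0 0 -101 0")

```text
time_s: 34.0
position: [0.381, -0.2799, 0.0755]
tcp_rot: [[-1.0, 0.002, 0.001], [0.002, 1.0, -0.0], [-0.001, -0.0, -1.0]]
force: [-0.1, 1.7, 5.0]
opening: 0.569
grasp_force: 30.0
```

Emit:
drive_tool(deltas="30 0 0 20 0; 30 0 0 50 0; 30 0 0 87 0; 30 12 28 87 0; 30 28 66 87 0; 30 46 109 87 0; 30 64 152 87 0; 30 82 195 87 0; 30 100 238 87 0; 30 118 280 87 0; 30 130 310 87 0; 30 138 328 87 0")

```text
time_s: 35.2
position: [0.5186, 0.0509, 0.1613]
tcp_rot: [[-1.0, -0.001, -0.001], [-0.001, 1.0, 0.001], [0.001, 0.001, -1.0]]
force: [1.2, 0.1, -3.3]
opening: 0.565
grasp_force: 30.0
```

Emit:
drive_tool(deltas="30 0 0 0 0; 30 0 0 -30 0; 30 0 0 -55 0; 30 0 0 -70 0; 30 0 0 -77 0; 30 0 0 -80 0; 30 0 0 -80.5 0; 30 0 0 -80.5 0; 30 0 0 -80.5 0")

```text
time_s: 36.1
position: [0.5177, 0.0475, 0.0827]
tcp_rot: [[-1.0, 0.002, -0.002], [0.002, 1.0, -0.0], [0.002, -0.0, -1.0]]
force: [-2.4, -0.2, 4.5]
opening: 0.569
grasp_force: 30.0
```

Standing on the board (slight upward force); release, rise and look.

Emit:
drive_tool(deltas="87 0 0 0 0; 87 0 0 0 0; 87 0 0 0 0; 87 0 0 0 0; 87 0 0 0 0; 87 0 0 40 0; 87 0 0 90 0; 87 0 0 140 0; 87 0 0 190 0; 87 0 0 240 0; 87 35 0 265 0; 87 35 0 265 0")

```text
time_s: 37.3
position: [0.5596, 0.0476, 0.3519]
tcp_rot: [[-1.0, 0.002, 0.015], [0.002, 1.0, -0.002], [-0.015, -0.002, -1.0]]
force: [0.6, 0.6, -0.6]
opening: 0.998
grasp_force: 0.0
```

```bash
python3 - <<'E'
from h import *
m=imaging.camera_model("wrist");np.save("m3.npy",m)
im=imaging.capture("wrist")[:,:,::-1]
cv2.imwrite("pics/w4.png",im);print(m["T"][:3,3])
c=im[125:295,205:405]
cv2.imwrite("pics/c4.png",cv2.resize(c,None,fx=3.5,fy=3.5,interpolation=cv2.INTER_CUBIC))
cv2.imwrite("pics/s4.png",imaging.capture("scene")[:,:,::-1])
E
```

```text
[0.48017805 0.04804151 0.51277949]
```

View pics/c4.png

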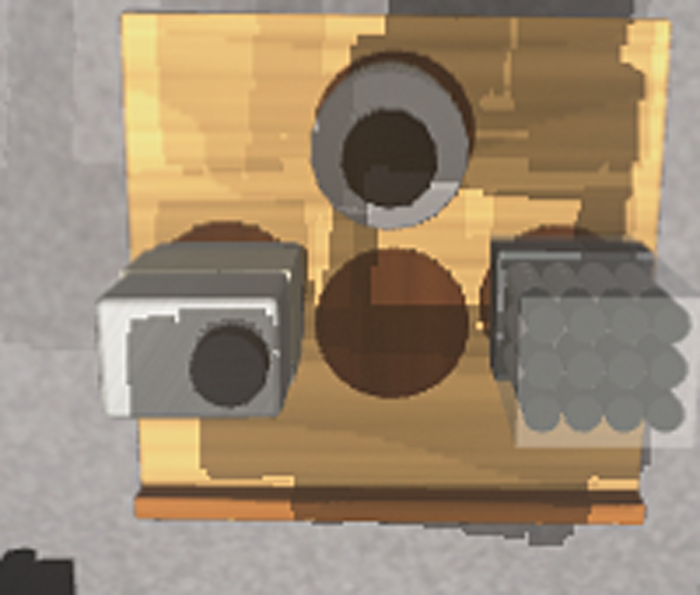

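View pics/s4.png

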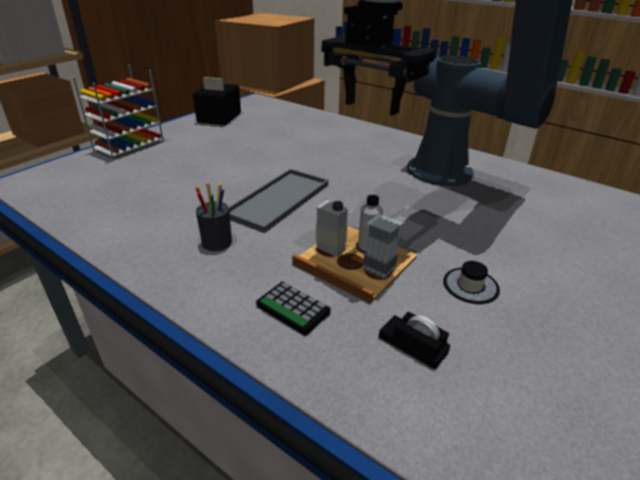

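The crop shows bottle cap (390,158), tin top corners (100,298),(278,297),(278,415),(108,415) and case top corners (518,298),(700,298),(695,447),(517,447), all upright. The scene view shows the jar on its mat at (472,277). Check the spots, hand in if they agree.

```bash
python3 - <<'E'
from h import *
m=np.load("m3.npy",allow_pickle=True).item()
ref=dict(bottle=(.5179,.0495),tin=(.5811,-.0133),case=(.5836,.1158)); ok=True
for n,q,z in(("bottle",[(390,158)],.142),("tin",[(100,298),(278,297),(278,415),(108,415)],.124),("case",[(518,298),(700,298),(695,447),(517,447)],.134)):
    d=np.linalg.norm(cast(m,np.array(q)/3.5+[205,125],z).mean(0)-ref[n]);print(n,d);ok&=d<.009
if ok: print(bot.hand_in())
E
```

```text
bottle 0.0022089114580612565
tin 0.0019075139307643458
case 0.0010562184573305361
the job is handed in; nothing more can be done
None
```

I handed in the job. The jar is released on the mat about 5 mm off centre, and the bottle, tin and case are back upright within about 2 mm of their starting spots, by camera measurement; the rig did not report a verdict.

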